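Load a drive into the test dock and start the test

TASK

Push the drive with the orange end along the dock's tray, nose first, into the bay until it is fully home: you will feel it meet a stiff socket, which must be pushed back about a centimetre until it stops dead. How deep that is differs from time to time, so feel for it and do not ram the drive. Then press the blue key all the way down and let it up, and after it press the green key in the same way. Never press a key before the drive is home, never press the red key, and leave the other things on the table where they are.

Things in the scene. Friction and masses are not known exactly. Their poses are not given: they have to be found in the camera images.
- dock: Drive test dock, fixed. Aluminium tray 4 mm thick, 240 mm wide (y), open from x = -260 mm to the bay's mouth (x = 0); bay from 0 to 150 mm; behind it a grey control head, 90 x 240 mm, top 50 mm above the table, with the keys. Origin on the table under the middle of the mouth; x points level into the bay, z up.
- bay_mouth (a point): Middle of the bay's mouth, on the tray's surface; axes as the dock. Side guides 105 mm apart inside; blue lips on them (29 mm above the tray, tops 37 mm above the table) reach 10 mm in over the drive; open between, with a hood 40 mm above the table over x = 100 to 165 mm. Blue lead-in plates flare out to 20 mm before the mouth, there 120 mm apart.
- socket (a joint): Travel of the black socket hidden under the hood deep in the bay, m: 0 = out, 0.012 = pushed back onto the fixed stops (drive home). It slides under about 7 N on top of the drive's own friction and stays put. Where it sits differs from time to time: the drive comes home with its orange end face between 2 and 30 mm outside the mouth, which must be felt.
- drive: Loose hard drive, dark steel slab with silver top and an orange end, 147 mm (x) by 102 mm (y) by 26 mm (z), about 0.6 kg: too wide for the gripper. It lies flat on the tray. Origin at the centre of its underside, x towards its nose (the end away from the orange one), z up.
- key_blue (a joint): Travel of the blue spring key on the dock's control head, 0 up to 6 mm fully down (about 5 N), in m.
- key_green (a joint): Travel of the green spring key on the dock's control head, 0 up to 6 mm fully down (about 5 N), in m.
- key_red (a joint): Travel of the red spring key on the dock's control head, 0 up to 6 mm fully down (about 5 N), in m.
- key_blue_top (a point): Centre of the blue key's round top (26 mm across), key up. The three keys stand in a row 55 mm apart on the control head, in any order, and are pressed straight down.
- key_green_top (a point): Centre of the green key's round top (26 mm across), key up. The three keys stand in a row 55 mm apart on the control head, in any order, and are pressed straight down.
- key_red_top (a point): Centre of the red key's round top (26 mm across), key up. The three keys stand in a row 55 mm apart on the control head, in any order, and are pressed straight down.
- screwdriver: Bystander: yellow screwdriver lying on the table. Origin under it.
- mug: Bystander: blue mug, 80 mm across, 95 mm tall. Origin under its middle.
- mouse: Bystander: black computer mouse, 100 x 58 x 34 mm. Origin under its middle.
- bracket: Bystander: sheet steel bracket, 110 x 90 mm, with a 39 mm tall flange. Origin under its middle.
- screw_tray: Bystander: green screw tray, 120 x 90 x 28 mm. Origin under its middle.
- small_drive: Bystander: small silver drive with a green label, 100 x 70 x 15 mm. Origin under its middle.
Things that resemble listed ones, but are neither listed nor needed, are in the scene too. What is shaped like the drive but pink is not meant.

How it is judged:
By the outcome, as a careful person would: the job done as asked, in the order asked, and still so for the second after the job is handed in, with the robot touching nothing.
It also fails if it takes over 72 s, if anything falls off the work surface, if the arm or the gripper's body presses on something with over 40 N, if the wrist force passes 120 N, or if a joint passes its speed limit or range.

ROBOT

A 6-joint arm with a two-finger parallel gripper is mounted at the origin on the work surface. World frame = base frame: x ahead of the robot, y to its left, z up, the work surface at z = 0. Lengths are in m, angles in degrees, forces in N, time in s.
With the tool pointing down it reaches from about 0.3 to 0.75 m from the base axis. Payload 8.5 kg.
Tool frame: the origin (TCP) lies midway between the tips of the shut fingers; the grasp point (between the pads) lies arm.hold_point_z behind it (arm.hold_point_z is the distance from the TCP to the grasp point, in m); z points along the fingers, y is the line along which they close (so a half turn about z gives the same grasp; the last joint's range is limited). The gripper opens to 88 mm and grips with 3 to 60 N. Pads are 18 mm wide; open, the fingers measure 123 mm over their backs; the gripper's body (75 mm by 187 mm) begins 45 mm behind the grasp point.
Start: joints at [-85.388, 21.807, 74.336, -0, 83.858, -12.336], TCP at [0.16, -0.526, 0.239] pointing down, gripper open.
Joint ranges: [-178.18, 178.18], [-50.72, 133.34], [12.68, 142.11], [-81.47, 261.47], [9.98, 163.14], [-165.26, 165.26]. Speed limits (degrees/s): [136.94, 136.94, 180, 180, 180, 180].

INTERFACE

Orientations are given as [roll, pitch, yaw] about the fixed x, y, z axes, in that order (R = Rz(yaw) Ry(pitch) Rx(roll)).
In Python, from plant import arm gives the robot as it stands.
- The arm moves only by the tool jog_arm, never from a script. Its argument "rows" is a list that holds one entry, the list of rows, each a list of 7 numbers: the closure, from 0 (fully open) to 1 (shut), then the shift along the tool's x, y, z in mm, then the turn, a rotation vector about the tool's x, y, z in degrees. A call has 1 to 10 rows; each row is the pose to reach, as a shift and turn from the pose commanded when the call began, along the tool's axes at that moment; what a row does not reach only later rows make up. A row lasts 1/8 s, in which the tool goes at most 62.5 mm and 10.7 degrees, less where a joint would pass 70% of its speed; a pose out of reach is approached as far as the arm can. A call with a gripper value outside its range is refused whole. The fingers move at their own pace and stop on an object; the grip force is fixed at half the most. Time passes only in rows, so rows that repeat a pose let the fingers close. It gives the time, the measured TCP pose, the force, the opening and the grip force at its end, in the units of the state.
- arm.observe(): the state, without advancing time (a new reading comes with each control period).
- arm.capture(name): name is "scene" or "top"; returns the picture (400x640x3 uint8, red, green, blue); there is no depth.
- arm.calibration(name): a dict with "intrinsics" (3x3 intrinsics, pixels), "rvec" (rotation vector, rad) and "tvec" (3), from world to camera coordinates, as OpenCV has them. Camera axes: x right, y down, z forward; pixel columns grow to the right and rows downward; lengths in m; the calibration is good to about 2 mm. A picture is of the moment at which its call begins. calibration takes no time and is no camera call.
- arm.finish_job(): hands the job in; it is judged then, once.
The state is a dict: "time_s": time; "joint_pos": joint angles; "qvel": joint speeds; "tau": joint torques, N m; "eef_pos": TCP position; "eef_rot": TCP orientation; "wrist_force": force on the tool from outside, world axes, zero at the start; "moment": the same for the moment, N m; "gripper_width": finger opening in m; "gripper_force": force on a finger pad.
Only numpy, scipy, OpenCV 4.12 (cv2) and the standard library are available. Lean on these libraries where they do the work, as an engineer would, in place of code of your own. Each camera call takes 0.05 s, during which the arm holds its last target. There are 200 camera calls.

## Working session

There is one attempt and no reset: what is moved stays moved. The work goes in short steps, Python scripts to look and compute and a tool call to move; the robot and the scene stay as the last step left them, time stands still between calls to the robot, and variables do not carry over. Pictures are saved under pics/ and viewed, at most 10 in all, crops included, and the job is handed in when it is done.

Besides the shell and the picture viewer there is one more tool, called after ">>>" as name([rows], argument=value, ...), one row to a line, values as JSON. jog_arm: Moves the arm, as the interface text tells. Its arguments: {"type":"object","properties":{"rows":{"type":"array"}},"required":["rows"]}

```bash
mkdir -p pics; ls
python3 - <<'E'
from plant import arm
import cv2
for n in("scene","top"):
    cv2.imwrite(f"pics/{n}0.png",arm.capture(n)[:,:,::-1])
    print(n,arm.calibration(n))
print(arm.hold_point_z,arm.observe())
E
```

```text
pics
scene {'intrinsics': array([[361.48365747,   0.        , 316.13888878],
       [  0.        , 361.48365747, 194.02693141],
       [  0.        ,   0.        ,   1.        ]]), 'rvec': array([ 2.15942486,  0.94771259, -0.42849574]), 'tvec': array([-0.37425268, -0.1990138 ,  1.50473335])}
top {'intrinsics': array([[422.45225151,   0.        , 320.90724795],
       [  0.        , 422.45225151, 200.57879413],
       [  0.        ,   0.        ,   1.        ]]), 'rvec': array([ 2.16908317, -2.22904974,  0.09608515]), 'tvec': array([0.00227874, 0.55560017, 1.19924681])}
0.0187 {'time_s': 0.1, 'joint_pos': array([-8.53854470e+01,  2.18366728e+01,  7.43756438e+01, -1.98728059e-03,
        8.38575879e+01, -1.23349610e+01]), 'qvel': array([-0.04339859, -0.11972197, -0.14203037, -0.05888562, -0.00706767,
       -0.10058925]), 'tau': array([ 3.08020950e-03, -4.38652468e+01, -2.24916065e+01,  7.14265974e-02,
        3.41964886e-02, -7.65561549e-05]), 'eef_pos': array([ 0.16031892, -0.52587642,  0.23823186]), 'eef_rot': array([-1.79931287e+02, -1.30034370e-02,  1.69497201e+01]), 'wrist_force': array([-0.18074646, -0.19846938,  0.70569994]), 'moment': array([-0.00246709, -0.00578448,  0.02197095]), 'gripper_force': 0.0, 'gripper_width': 0.08814727688206295}
```

View pics/top0.png

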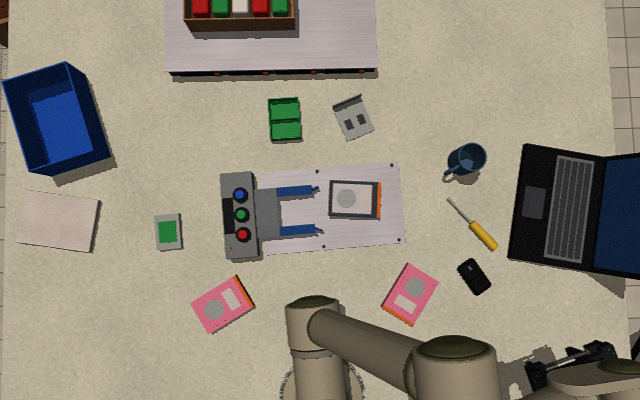

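View pics/scene0.png

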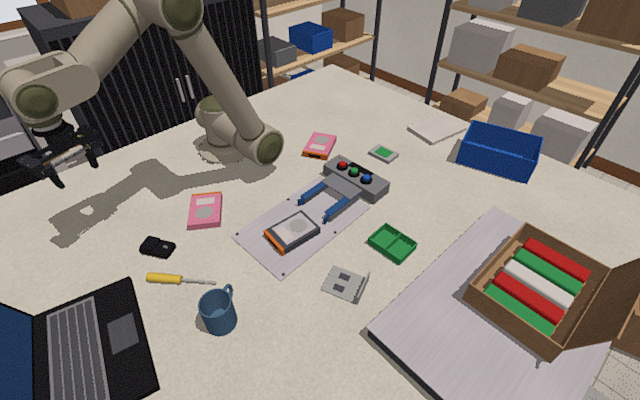

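The top view shows the drive at (355,200) with a dark body, silver top and its orange end at (380,202). It lies on the dock tray, with the mouth near x≈318 px. The pink ones at (223,305) and (410,295) are decoys. The keys are blue (240,195), green (241,214) and red (242,235). I'll enlarge this area to confirm.

```bash
cat > h.py <<'E'
import numpy as np, cv2
from plant import arm
def ray(n,uv,z):
    c=arm.calibration(n);R=cv2.Rodrigues(c["rvec"])[0];t=c["tvec"]
    C=-R.T@t; d=R.T@np.linalg.inv(c["intrinsics"])@np.array([uv[0],uv[1],1.])
    return C+d*(z-C[2])/d[2]
def proj(n,P):
    c=arm.calibration(n)
    return cv2.projectPoints(np.array(P,float).reshape(-1,1,3),c["rvec"],c["tvec"],c["intrinsics"],None)[0].reshape(-1,2)
def crop(n,x0,y0,w,h,s,f):
    im=arm.capture(n)[:,:,::-1]
    cv2.imwrite(f,cv2.resize(im[y0:y0+h,x0:x0+w],None,fx=s,fy=s,interpolation=cv2.INTER_CUBIC))
E
python3 - <<'E'
from h import *
crop("top",212,155,200,115,4,"pics/c1.png")
crop("scene",225,145,170,135,4.4,"pics/c2.png")
E
```

```text
(no output)
```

View pics/c1.png

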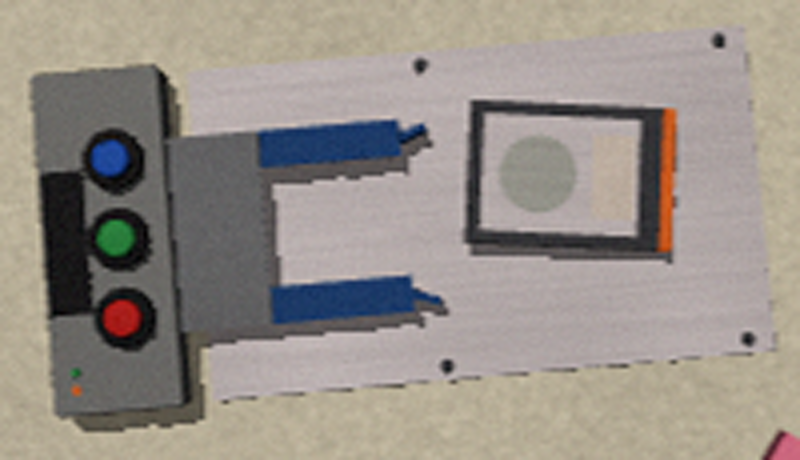

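View pics/c2.png

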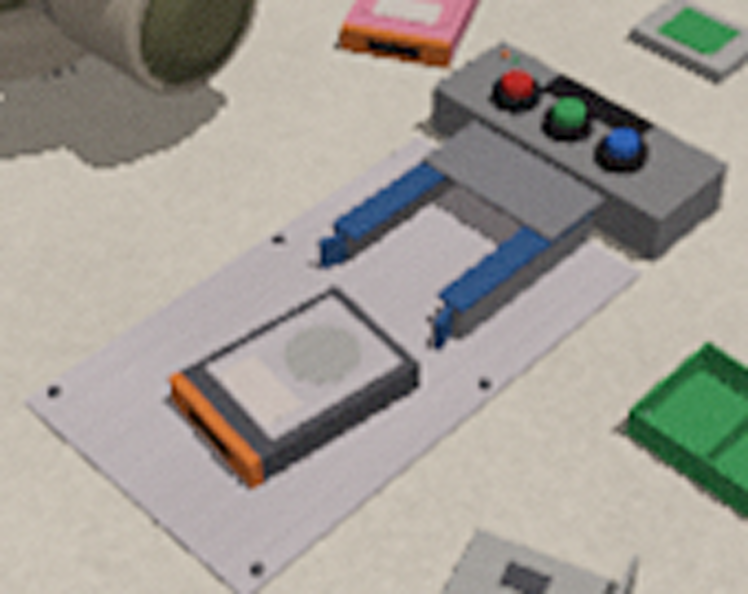

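Confirmed: the dark drive's orange end faces away from the bay and its nose points at the mouth. The key order is blue, green, red from −y to +y in the dock frame. Next I fit the poses from crop pixels in both views.

```bash
cat > m.py <<'E'
from h import *
from scipy.optimize import least_squares
T=lambda a:(212+(a[0]+.5)/4-.5,155+(a[1]+.5)/4-.5)
S=lambda a:(225+(a[0]+.5)/4.4-.5,145+(a[1]+.5)/4.4-.5)
def P(p,q):
    c,s=np.cos(p[2]),np.sin(p[2]);return [p[0]+c*q[0]-s*q[1],p[1]+s*q[0]+c*q[1],q[2]]
def fit(obs,p0,nx=3):
    f=lambda p:np.concatenate([proj(n,P(p,q(p) if callable(q) else q))[0]-uv for n,uv,q in obs])
    r=least_squares(f,p0,loss="soft_l1");return r.x,f(r.x).reshape(-1,2).round(1)
h=lambda dx,y:(lambda p:(p[3]+dx,y,.05))
D=[("top",T((744,28)),(-.26,-.12,.004)),("top",T((775,348)),(-.26,.12,.004)),
("scene",S((28,403)),(-.26,.12,.004)),("scene",S((245,590)),(-.26,-.12,.004)),
("top",T((32,76)),h(.09,-.12)),("top",T((155,67)),h(0,-.12)),("top",T((185,402)),h(0,.12)),("top",T((58,414)),h(.09,.12)),
("scene",S((505,43)),h(.09,.12)),("scene",S((725,165)),h(.09,-.12)),("scene",S((434,90)),h(0,.12)),("scene",S((655,213)),h(0,-.12)),
("top",T((405,157)),(0,-.0425,.037)),("top",T((411,277)),(0,.0425,.037))]
d,r=fit(D,[.5,0,1.6,.15]);print("dock",d[:2],np.degrees(d[2]),d[3]);print(r.tolist())
R=[("top",T((471,101)),(.0735,-.051,.03)),("top",T((467,243)),(.0735,.051,.03)),("top",T((676,109)),(-.0735,-.051,.03)),("top",T((671,252)),(-.0735,.051,.03)),
("scene",S((172,378)),(-.0735,.051,.03)),("scene",S((262,462)),(-.0735,-.051,.03)),("scene",S((335,290)),(.0735,.051,.03)),("scene",S((418,365)),(.0735,-.051,.03))]
e,r=fit(R,[.5,-.1,1.6]);print("drive",e[:2],np.degrees(e[2]));print(r.tolist())
c,s=np.cos(d[2]),np.sin(d[2]);Ri=np.array([[c,s],[-s,c]])
print("drive in dock",Ri@(e[:2]-d[:2]),np.degrees(e[2]-d[2]))
for k,a,b in(("blue",(110,157),(624,138)),("green",(117,238),(570,108)),("red",(122,318),(518,80))):
    g=lambda p:np.r_[proj("top",p)[0]-T(a),proj("scene",p)[0]-S(b)]
    q=least_squares(g,[.5,.2,.06]).x;print(k,q,"dock",Ri@(q[:2]-d[:2]),g(q).round(1))
E
python3 m.py
```

```text
dock [0.53351934 0.01103338] 93.34260651556994 0.16294524974489505
[[-0.3, -1.1], [0.0, 0.5], [-1.7, -1.1], [-0.7, 1.4], [-0.3, -0.7], [1.0, -1.1], [0.1, 0.8], [-0.7, 0.7], [-1.3, -1.4], [0.3, -0.7], [-1.5, -1.5], [0.3, 1.1], [-1.3, -0.7], [-0.3, -0.8]]
drive [ 0.5591539  -0.10795016] 86.21749161340112
[[-0.2, -0.5], [-0.5, -0.4], [-0.3, -0.4], [-0.1, -0.7], [-1.4, -0.5], [-3.3, 0.7], [-0.5, -1.7], [0.1, -0.8]]
drive in dock [-0.12027578 -0.01865344] -7.125114902168821
blue [0.57737354 0.21360515 0.06927748] dock [ 0.19967016 -0.05559082] [-0.3 -0.3 -0.5  0.1]
green [0.52181712 0.21011578 0.06853434] dock [1.99426023e-01 7.45419809e-05] [-0.4 -0.4 -0.7  0.1]
red [0.46670789 0.20753992 0.06707028] dock [0.20006777 0.0552402 ] [-0.3 -0.3 -0.5  0.1]
```

Everything fits: the keys are 55 mm apart and centred, and the drive sits −18.7 mm off the dock axis at −7°. Plan: open the fingers along the drive's long far side and push it sideways, which squares and centres it. Then push from the orange end.

```bash
cat > g.py <<'E'
# usage: g.py x y z(mm, dock xy / world z) yaw_rel(deg, tool yaw minus dock yaw)
import sys
from h import *
from scipy.spatial.transform import Rotation as Ro
O=np.array([.5335,.0110]);YAW=93.25
c,s=np.cos(np.radians(YAW)),np.sin(np.radians(YAW))
o=arm.observe();p=o["eef_pos"];R=Ro.from_euler("xyz",o["eef_rot"],degrees=True)
q=np.array([[c,s],[-s,c]])@(p[:2]-O)
print("t",round(o["time_s"],2),"dock mm",(q*1e3).round(1),"z",round(p[2]*1e3,1),"rot",o["eef_rot"].round(2),"F dock",(np.array([[c,s],[-s,c]])@o["wrist_force"][:2]).round(1),o["wrist_force"][2].round(1))
a=list(map(float,sys.argv[1:]))
for i in range(0,len(a),4):
    x,y,z,w=a[i:i+4]
    W=np.r_[O+np.array([[c,-s],[s,c]])@np.array([x,y])/1e3,z/1e3]
    Rt=Ro.from_euler("xyz",[180,0,YAW+w],degrees=True)
    print("world",W.round(3),"shift",(R.inv().apply(W-p)*1e3).round(1),"turn",(R.inv()*Rt).as_rotvec(degrees=True).round(1))
E
python3 g.py -120 -104 200 -90 -120 -104 12 -90
```

```text
t 0.2 dock mm [-514.9  403.1] z 238.4 rot [-1.7995e+02 -1.0000e-02  1.6940e+01] F dock [-0.7 -0.1] -1.0
world [ 0.644 -0.103  0.2  ] shift [ 586.1 -263.6   38.7] turn [-0.  -0.  13.7]
world [ 0.644 -0.103  0.012] shift [ 586.1 -263.5  226.7] turn [-0.  -0.  13.7]
```

>>> jog_arm([
  [[0,586,-264,39,0,0,13.7],[0,586,-264,39,0,0,13.7],[0,586,-264,39,0,0,13.7],[0,586,-264,39,0,0,13.7],[0,586,-264,39,0,0,13.7],[0,586,-264,39,0,0,13.7],[0,586,-264,39,0,0,13.7],[0,586,-264,39,0,0,13.7],[0,586,-264,39,0,0,13.7],[0,586,-264,39,0,0,13.7]],
])

```text
time_s: 1.45
eef_pos: [0.6292, -0.1151, 0.2008]
eef_rot: [180.0, 0.0, 3.3]
wrist_force: [0.8, -1.1, 0.2]
gripper_width: 0.0881
gripper_force: 0.0
```

```bash
python3 g.py -120 -104 100 -90 -120 -104 12 -90
```

```text
t 1.45 dock mm [-131.4  -88.4] z 200.8 rot [1.80e+02 1.00e-02 3.25e+00] F dock [-1.1 -0.8] 0.2
world [ 0.644 -0.103  0.1  ] shift [ 15.6 -11.4 100.8] turn [0. 0. 0.]
world [ 0.644 -0.103  0.012] shift [ 15.6 -11.4 188.8] turn [0. 0. 0.]
```

>>> jog_arm([
  [[0,12,-8,50,0,0,0],[0,12,-8,100,0,0,0],[0,12,-8,140,0,0,0],[0,12,-8,140,0,0,0]],
])

```text
time_s: 1.95
eef_pos: [0.638, -0.1076, 0.0583]
eef_rot: [-179.9, 0.3, 3.3]
wrist_force: [0.4, -0.6, 0.4]
gripper_width: 0.0883
gripper_force: 0.0
```

```bash
python3 g.py -120 -104 12 -90
```

```text
t 1.95 dock mm [-124.3  -97.6] z 58.3 rot [-179.85    0.34    3.25] F dock [-0.6 -0.4] 0.4
world [ 0.644 -0.103  0.012] shift [ 6.7 -4.2 46.3] turn [-0.1  0.3  0. ]
```

>>> jog_arm([
  [[0,6,-4,40,0,0,0],[0,6,-4,46,0,0,0],[0,6,-4,46,0,0,0],[0,6,-4,46,0,0,0]],
])

```text
time_s: 2.45
eef_pos: [0.6459, -0.1042, 0.0171]
eef_rot: [179.9, -0.2, 3.2]
wrist_force: [0.3, 1.1, 0.5]
gripper_width: 0.0884
gripper_force: 0.0
```

```bash
python3 g.py -120 -63 12 -90; python3 -c "
from h import *
crop('top',212,130,200,140,4,'pics/c3.png')"
```

```text
t 2.45 dock mm [-121.4 -105.7] z 17.1 rot [ 1.7993e+02 -1.6000e-01  3.2400e+00] F dock [ 1.1 -0.3] 0.5
world [ 0.603 -0.105  0.012] shift [-42.7  -1.4   4.9] turn [ 0.1 -0.2 -0. ]
```

View pics/c3.png

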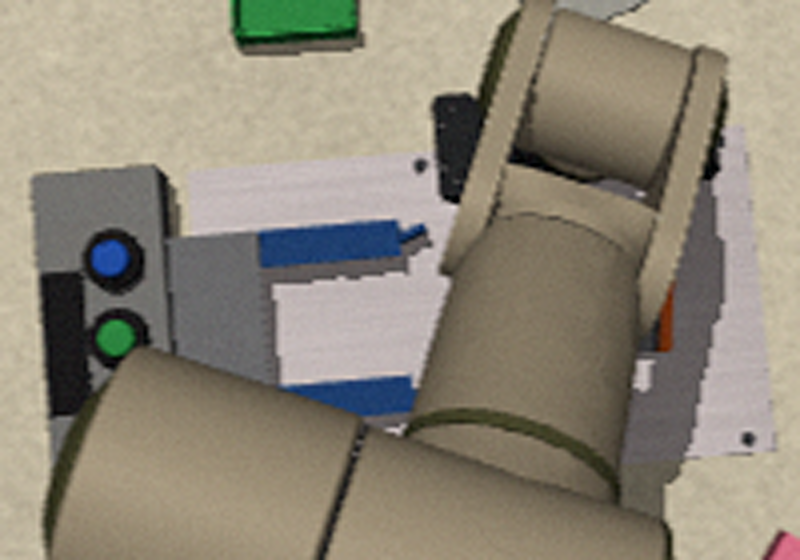

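The wrist hides the fingers, but the gripper is clear of the lead-ins. Now I push sideways slowly.

>>> jog_arm([
  [[0,-5,0,4,0,0,0],[0,-10,0,4,0,0,0],[0,-15,0,4,0,0,0],[0,-20,0,4,0,0,0],[0,-24,0,4,0,0,0],[0,-28,0,4,0,0,0],[0,-32,0,4,0,0,0],[0,-36,0,4,0,0,0],[0,-38,0,4,0,0,0],[0,-40,0,4,0,0,0]],
])

```text
time_s: 3.75
eef_pos: [0.6053, -0.1063, 0.0111]
eef_rot: [180.0, -0.0, 3.3]
wrist_force: [3.2, -0.0, 1.1]
gripper_width: 0.0882
gripper_force: 1.7
```

```bash
python3 g.py -120 -60 12 -90; python3 -c "
from h import *
crop('scene',225,145,170,135,4.4,'pics/c4.png')"
```

```text
t 3.75 dock mm [-121.2  -65.1] z 11.1 rot [ 1.7997e+02 -3.0000e-02  3.2600e+00] F dock [-0.2 -3.1] 1.1
world [ 0.6   -0.105  0.012] shift [-5.1 -1.2 -0.9] turn [ 0. -0.  0.]
```

View pics/c4.png

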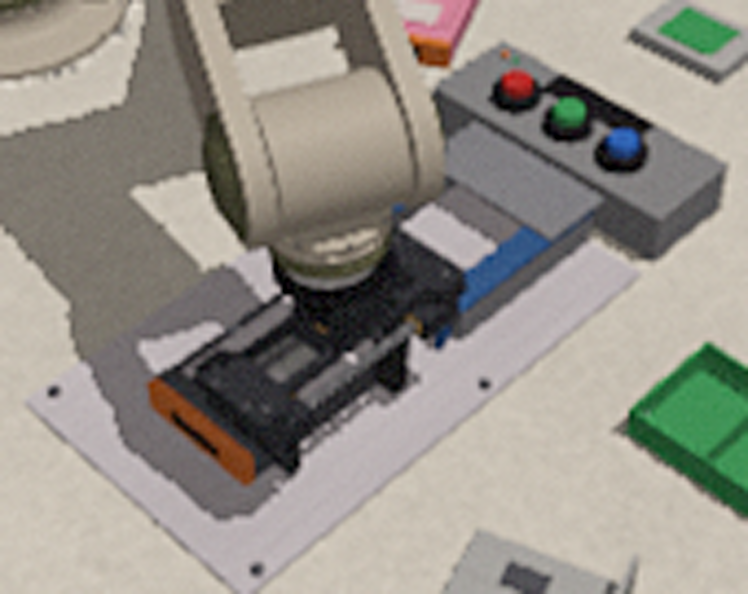

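>>> jog_arm([
  [[0,-3,0,0,0,0,0],[0,-5,0,0,0,0,0],[0,-5,0,0,0,0,0],[0,10,0,0,0,0,0],[0,15,0,0,0,0,0],[0,15,0,-60,0,0,0],[0,15,0,-70,0,0,0]],
])

```text
time_s: 4.68
eef_pos: [0.6211, -0.1055, 0.0843]
eef_rot: [179.9, -0.2, 3.3]
wrist_force: [0.7, -0.2, -0.6]
gripper_width: 0.0883
gripper_force: 0.0
```

```bash
python3 g.py -230 0 80 0 -230 0 12 0
```

```text
t 4.67 dock mm [-121.3  -80.9] z 84.3 rot [179.88  -0.25   3.26] F dock [-0.2 -0.7] -0.6
world [ 0.547 -0.219  0.08 ] shift [-80.9 108.6   4.2] turn [  0.3  -0.1 -90. ]
world [ 0.547 -0.219  0.012] shift [-81.2 108.5  72.2] turn [  0.3  -0.1 -90. ]
```

>>> jog_arm([
  [[0.55,-81,109,4,0,0,-90],[0.55,-81,109,4,0,0,-90],[0.55,-81,109,4,0,0,-90],[0.55,-81,109,4,0,0,-90],[0.55,-81,109,4,0,0,-90],[0.55,-81,109,4,0,0,-90],[0.55,-81,109,4,0,0,-90],[0.55,-81,109,4,0,0,-90],[0.55,-81,109,4,0,0,-90],[0.55,-81,109,4,0,0,-90]],
])

```text
time_s: 5.92
eef_pos: [0.5448, -0.2183, 0.0763]
eef_rot: [-179.9, -0.1, 93.2]
wrist_force: [0.2, 0.7, -0.4]
gripper_width: 0.0395
gripper_force: 0.0
```

```bash
python3 g.py -230 0 12 0; python3 -c "
from h import *
crop('top',212,155,200,115,4,'pics/c5.png')
crop('scene',225,145,170,135,4.4,'pics/c6.png')"
```

```text
t 5.92 dock mm [-229.5    1.7] z 76.3 rot [-1.799e+02 -6.000e-02  9.320e+01] F dock [ 0.7 -0.2] -0.4
world [ 0.547 -0.219  0.012] shift [-0.5  1.8 64.3] turn [-0.1 -0.1 -0.1]
```

View pics/c5.png

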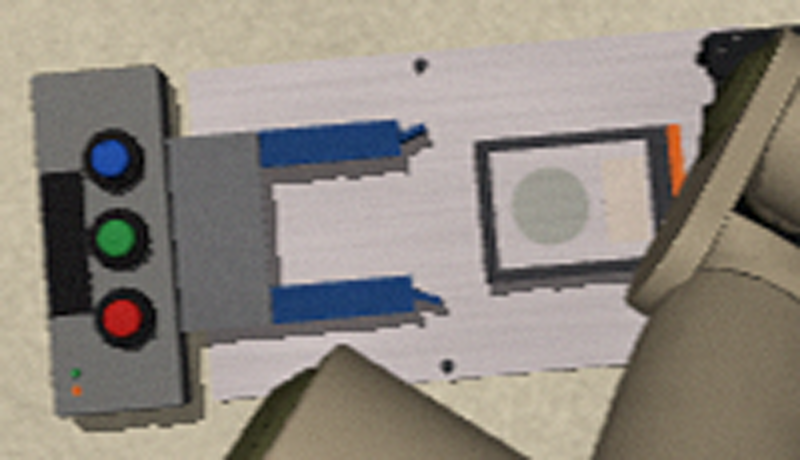

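The drive now lies square to the dock, nose corners at (475,143) and (489,283), with its midline within about 1 mm of the bay axis. Next I lower behind the orange end.

>>> jog_arm([
  [[0.55,0,2,40,0,0,0],[0.55,0,2,60,0,0,0],[0.55,0,2,60,0,0,0],[0.55,8,2,60,0,0,0],[0.55,16,2,60,0,0,0],[0.55,22,2,60,0,0,0],[0.55,28,2,60,0,0,0],[0.55,34,2,60,0,0,0],[0.55,40,2,60,0,0,0]],
])

```text
time_s: 7.15
eef_pos: [0.546, -0.1792, 0.0179]
eef_rot: [179.9, 0.1, 93.2]
wrist_force: [-0.4, -5.1, 3.8]
gripper_width: 0.0394
gripper_force: 2.8
```

```bash
python3 g.py -70 0 14 0
```

```text
t 7.15 dock mm [-190.6   -1.7] z 17.9 rot [1.7988e+02 1.4000e-01 9.3240e+01] F dock [-5.   0.6] 3.8
world [ 0.537 -0.059  0.014] shift [120.6  -1.7   3.6] turn [ 0.1  0.1 -0. ]
```

>>> jog_arm([
  [[0.55,6,-1,3,0,0,0],[0.55,12,-1,3,0,0,0],[0.55,18,-1,3,0,0,0],[0.55,24,-1,3,0,0,0],[0.55,30,-1,3,0,0,0],[0.55,36,-1,3,0,0,0],[0.55,42,-1,3,0,0,0],[0.55,48,-1,3,0,0,0],[0.55,54,-1,3,0,0,0],[0.55,60,-1,3,0,0,0]],
])

```text
time_s: 8.4
eef_pos: [0.5421, -0.1194, 0.0149]
eef_rot: [179.8, 0.1, 93.2]
wrist_force: [2.4, -7.2, 2.8]
gripper_width: 0.0398
gripper_force: 3.0
```

```bash
python3 g.py -70 0 14 0; python3 -c "
from h import *
crop('top',212,155,200,115,4,'pics/c7.png')"
```

```text
t 8.4 dock mm [-130.7   -1.2] z 14.9 rot [1.798e+02 1.400e-01 9.321e+01] F dock [-7.3 -2. ] 2.8
world [ 0.537 -0.059  0.014] shift [60.7 -1.2  0.8] turn [ 0.2  0.1 -0. ]
```

View pics/c7.png

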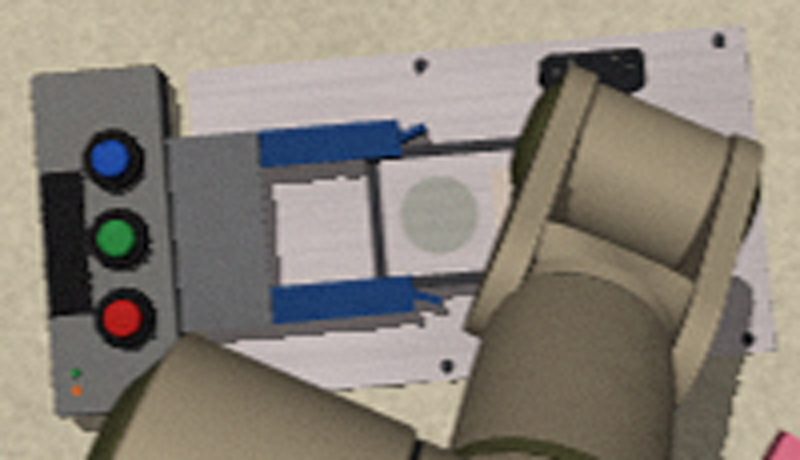

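The nose is between the lips at (375,220), so the drive has entered the bay. I keep going.

>>> jog_arm([
  [[0.55,6,0,1,0,0,0],[0.55,12,0,1,0,0,0],[0.55,18,0,1,0,0,0],[0.55,24,0,1,0,0,0],[0.55,30,0,1,0,0,0],[0.55,36,0,1,0,0,0],[0.55,42,0,1,0,0,0],[0.55,48,0,1,0,0,0],[0.55,54,0,1,0,0,0],[0.55,60,0,1,0,0,0]],
])

```text
time_s: 9.7
eef_pos: [0.5388, -0.0597, 0.0141]
eef_rot: [179.8, 0.1, 93.2]
wrist_force: [1.8, -6.7, 4.9]
gripper_width: 0.0398
gripper_force: 3.7
```

```bash
python3 g.py -55 0 14 0
```

```text
t 9.7 dock mm [-70.9  -1.3] z 14.1 rot [1.7979e+02 1.5000e-01 9.3240e+01] F dock [-6.8 -1.5] 4.9
world [ 0.537 -0.044  0.014] shift [15.9 -1.3  0.1] turn [ 0.2  0.1 -0. ]
```

>>> jog_arm([
  [[0.55,3,0,0,0,0,0],[0.55,6,0,0,0,0,0],[0.55,9,0,0,0,0,0],[0.55,12,0,0,0,0,0],[0.55,14,0,0,0,0,0]],
])

```text
time_s: 10.32
eef_pos: [0.538, -0.0458, 0.0141]
eef_rot: [179.8, 0.1, 93.2]
wrist_force: [1.2, -7.3, 5.1]
gripper_width: 0.0391
gripper_force: 3.8
```

>>> jog_arm([
  [[0.55,2,0,0,0,0,0],[0.55,4,0,0,0,0,0],[0.55,6,0,0,0,0,0],[0.55,8,0,0,0,0,0]],
])

```text
time_s: 10.82
eef_pos: [0.5376, -0.0378, 0.0141]
eef_rot: [179.8, 0.1, 93.2]
wrist_force: [1.6, -7.9, 5.0]
gripper_width: 0.0397
gripper_force: 3.8
```

>>> jog_arm([
  [[0.55,2,0,0,0,0,0],[0.55,4,0,0,0,0,0],[0.55,6,0,0,0,0,0]],
])

```text
time_s: 11.2
eef_pos: [0.5373, -0.0319, 0.0141]
eef_rot: [179.8, 0.1, 93.2]
wrist_force: [2.1, -7.2, 5.0]
gripper_width: 0.0398
gripper_force: 3.8
```

>>> jog_arm([
  [[0.55,2,0,0,0,0,0],[0.55,4,0,0,0,0,0],[0.55,6,0,0,0,0,0]],
])

```text
time_s: 11.58
eef_pos: [0.5369, -0.0258, 0.0141]
eef_rot: [179.8, 0.1, 93.2]
wrist_force: [1.4, -7.4, 4.3]
gripper_width: 0.0394
gripper_force: 3.8
```

>>> jog_arm([
  [[0.55,2,0,0,0,0,0],[0.55,4,0,0,0,0,0],[0.55,6,0,0,0,0,0]],
])

```text
time_s: 11.95
eef_pos: [0.5367, -0.0207, 0.0141]
eef_rot: [179.8, 0.2, 93.3]
wrist_force: [0.7, -13.1, 4.7]
gripper_width: 0.0398
gripper_force: 6.9
```

>>> jog_arm([
  [[0.55,2,0,0,0,0,0],[0.55,4,0,0,0,0,0],[0.55,6,0,0,0,0,0]],
])

```text
time_s: 12.32
eef_pos: [0.5363, -0.0149, 0.0142]
eef_rot: [179.8, 0.2, 93.3]
wrist_force: [1.1, -13.8, 4.1]
gripper_width: 0.0393
gripper_force: 7.0
```

>>> jog_arm([
  [[0.55,1.5,0,0,0,0,0],[0.55,3,0,0,0,0,0],[0.55,4,0,0,0,0,0]],
])

```text
time_s: 12.7
eef_pos: [0.5361, -0.0109, 0.0141]
eef_rot: [179.8, 0.2, 93.3]
wrist_force: [1.6, -17.0, 4.3]
gripper_width: 0.0394
gripper_force: 8.9
```

>>> jog_arm([
  [[0.55,1,0,0,0,0,0],[0.55,1.5,0,0,0,0,0]],
])

```text
time_s: 12.95
eef_pos: [0.5364, -0.0108, 0.0142]
eef_rot: [179.8, 0.4, 93.3]
wrist_force: [1.2, -23.8, 3.8]
gripper_width: 0.0393
gripper_force: 12.0
```

>>> jog_arm([
  [[0.55,1,0,0,0,0,0],[0.55,1,0,0,0,0,0]],
])

```text
time_s: 13.2
eef_pos: [0.5364, -0.0107, 0.0142]
eef_rot: [179.8, 0.4, 93.3]
wrist_force: [0.8, -28.0, 2.7]
gripper_width: 0.0397
gripper_force: 14.1
```

The drive stopped dead at about 28 N after roughly 12 mm of stiff socket travel, so it is home. I back off, rise and go to the blue key.

>>> jog_arm([
  [[0.55,-15,0,0,0,0,0],[0.55,-40,0,0,0,0,0],[1,-40,0,-60,0,0,0],[1,-40,0,-110,0,0,0],[1,-40,0,-110,0,0,0],[1,-40,0,-110,0,0,0]],
])

```text
time_s: 13.95
eef_pos: [0.5361, -0.0459, 0.1223]
eef_rot: [-179.9, -0.1, 93.3]
wrist_force: [-0.1, -0.2, -0.4]
gripper_width: 0.0022
gripper_force: 0.0
```

```bash
python3 g.py 199.7 -55 110 0 199.7 0 110 0;  python3 -c "
from h import *
crop('top',212,155,200,115,4,'pics/c8.png')"
```

```text
t 13.95 dock mm [-57.    0.6] z 122.3 rot [-1.7992e+02 -6.0000e-02  9.3250e+01] F dock [-0.2  0.1] -0.4
world [0.577 0.213 0.11 ] shift [256.7  55.7  12.4] turn [-0.1 -0.1  0. ]
world [0.522 0.21  0.11 ] shift [256.7   0.7  12.5] turn [-0.1 -0.1  0. ]
```

View pics/c8.png

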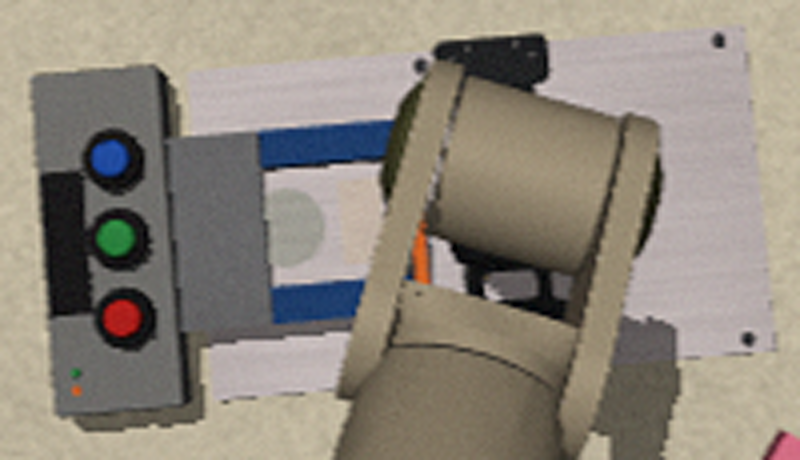

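The drive is seated with its orange face (420,255) about 10 mm outside the mouth. Now to hover over the blue key.

>>> jog_arm([
  [[1,50,11,0,0,0,0],[1,100,22,0,0,0,0],[1,150,33,0,0,0,0],[1,200,44,0,0,0,0],[1,257,56,12,0,0,0],[1,257,56,12,0,0,0],[1,257,56,12,0,0,0],[1,257,56,12,0,0,0]],
])

```text
time_s: 15.0
eef_pos: [0.5781, 0.2122, 0.1108]
eef_rot: [-180.0, 0.0, 93.2]
wrist_force: [-0.2, 0.1, -0.4]
gripper_width: 0.0005
gripper_force: 0.0
```

```bash
python3 g.py 199.7 -55 68 0
```

```text
t 15.0 dock mm [198.4 -55.9] z 110.8 rot [-1.7996e+02  1.0000e-02  9.3160e+01] F dock [0.1 0.2] -0.4
world [0.577 0.213 0.068] shift [ 1.3 -0.9 42.8] turn [-0.   0.  -0.1]
```

>>> jog_arm([
  [[1,1,-1,20,0,0,0],[1,1,-1,36,0,0,0],[1,1,-1,40,0,0,0],[1,1,-1,42,0,0,0],[1,1,-1,44,0,0,0],[1,1,-1,44,0,0,0]],
])

```text
time_s: 15.75
eef_pos: [0.5773, 0.2142, 0.0675]
eef_rot: [180.0, 0.0, 93.2]
wrist_force: [-0.8, -2.4, 4.3]
gripper_width: 0.0003
gripper_force: 2.1
```

>>> jog_arm([
  [[1,0,0,2,0,0,0],[1,0,0,4,0,0,0],[1,0,0,4,0,0,0]],
])

```text
time_s: 16.12
eef_pos: [0.5774, 0.2143, 0.0661]
eef_rot: [179.8, 0.0, 93.3]
wrist_force: [-8.9, -5.7, 25.7]
gripper_width: 0.0003
gripper_force: 12.7
```

>>> jog_arm([
  [[1,0,0,-4,0,0,0],[1,0,0,-5,0,0,0],[1,0,0,-5,0,0,0]],
])

```text
time_s: 16.5
eef_pos: [0.5774, 0.2144, 0.0681]
eef_rot: [180.0, -0.0, 93.2]
wrist_force: [0.5, -2.2, 4.2]
gripper_width: 0.0004
gripper_force: 1.9
```

>>> jog_arm([
  [[1,0,0,-1.5,0,0,0],[1,0,0,-1.5,0,0,0]],
])

```text
time_s: 16.75
eef_pos: [0.5773, 0.2145, 0.0696]
eef_rot: [180.0, -0.0, 93.2]
wrist_force: [1.4, -1.2, 2.9]
gripper_width: 0.0006
gripper_force: 1.5
```

>>> jog_arm([
  [[1,0,0,-1.5,0,0,0],[1,0,0,-1.5,0,0,0]],
])

```text
time_s: 17.0
eef_pos: [0.5771, 0.2146, 0.0711]
eef_rot: [180.0, -0.0, 93.2]
wrist_force: [1.6, -0.2, 2.7]
gripper_width: 0.0004
gripper_force: 1.1
```

>>> jog_arm([
  [[1,0,0,-1.5,0,0,0],[1,0,0,-1.5,0,0,0]],
])

```text
time_s: 17.25
eef_pos: [0.5768, 0.2145, 0.0724]
eef_rot: [-180.0, -0.0, 93.3]
wrist_force: [0.2, 0.2, 0.9]
gripper_width: 0.0007
gripper_force: 0.7
```

The key's free height is about 72.1 mm and its dead stop 66.1 mm, so the full 6 mm was pressed. Green is next.

```bash
python3 g.py 199.7 0 95 0
```

```text
t 17.25 dock mm [200.7 -54.7] z 72.4 rot [-1.7996e+02 -1.0000e-02  9.3250e+01] F dock [ 0.2 -0.2] 0.9
world [0.522 0.21  0.095] shift [ -1.  -54.7 -22.6] turn [-0. -0.  0.]
```

>>> jog_arm([
  [[1,0,0,-25,0,0,0],[1,-1,-30,-25,0,0,0],[1,-1,-55,-25,0,0,0],[1,-1,-55,-25,0,0,0],[1,-1,-55,-25,0,0,0]],
])

```text
time_s: 17.88
eef_pos: [0.5229, 0.2104, 0.0975]
eef_rot: [180.0, -0.0, 93.2]
wrist_force: [0.4, 0.5, 0.1]
gripper_width: 0.0006
gripper_force: 0.0
```

```bash
python3 g.py 199.7 0 66 0
```

```text
t 17.88 dock mm [199.6  -0.7] z 97.5 rot [ 1.7998e+02 -1.0000e-02  9.3240e+01] F dock [ 0.5 -0.4] 0.1
world [0.522 0.21  0.066] shift [ 0.1 -0.8 31.5] turn [ 0. -0. -0.]
```

>>> jog_arm([
  [[1,0,-1,20,0,0,0],[1,0,-1,25,0,0,0],[1,0,-1,28,0,0,0],[1,0,-1,31,0,0,0],[1,0,-1,33,0,0,0],[1,0,-1,34,0,0,0],[1,0,-1,34,0,0,0]],
])

```text
time_s: 18.75
eef_pos: [0.5216, 0.2102, 0.0661]
eef_rot: [179.9, 0.0, 93.3]
wrist_force: [-8.6, -3.2, 22.1]
gripper_width: 0.0003
gripper_force: 11.5
```

>>> jog_arm([
  [[1,0,0,-4,0,0,0],[1,0,0,-12,0,0,0],[1,0,0,-60,0,0,0],[1,0,0,-110,0,0,0],[1,0,0,-110,0,0,0],[1,0,0,-110,0,0,0]],
])

```text
time_s: 19.5
eef_pos: [0.5209, 0.2102, 0.1729]
eef_rot: [-179.9, 0.0, 93.2]
wrist_force: [-0.3, 0.3, -0.2]
gripper_width: 0.0005
gripper_force: 0.0
```

```bash
python3 g.py; python3 -c "
from h import *
crop('scene',225,145,170,135,4.4,'pics/c9.png')"
```

```text
t 19.5 dock mm [199.6   1.3] z 172.9 rot [-179.95    0.     93.25] F dock [0.3 0.3] -0.2
```

View pics/c9.png

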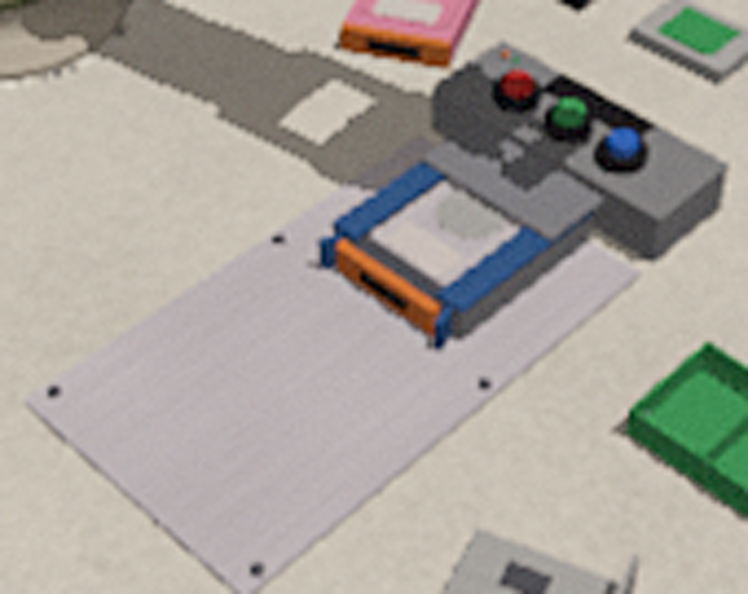

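The drive sits home in the bay with its orange face at (390,285), all three keys are up, and the robot is clear of everything. I'm handing in.

```bash
python3 -c "
from plant import arm
print(arm.finish_job())"
```

```text
the job is handed in; nothing more can be done
None
```

The drive is home against the socket's dead stop, the blue key and then the green key were each pressed to their stop and let up, and the job was handed in at about 19.5 s of the 72 s; no verdict came back.

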